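Set out the pad for testing two specimens

TASK

Set out the test pad round the two specimen cups that stand on its back corners: the bench timer between the cups, the hand meter in front of the timer and square with its outline, the blue tape roll in front of the blue-lidded cup and the cream tape roll in front of the orange-lidded cup. Each thing lies flat, right way up, inside its printed outline (the timer square with its outline too), and the cups stay standing where they are.

Things in the scene. Friction and masses are not known exactly. Their poses are not given: they have to be found in the camera images.
- pad: Dark green pad, 220 (x) x 300 (y) x 3 mm, fixed, turned at most 0.2 rad. Origin: centre of underside; x to its back edge (away from robot), y left, z up. White outlines, centres in mm: back row x = 55: 78 mm circles at y = 110 and -110 (a cup in each), 78 mm square at y = 0; front row x = -55: 78 mm circles at y = 110 and -110 (for rolls), 106 (x) x 68 rectangle at y = 0 (meter).
- cup_orange: White specimen cup with an orange screw lid, 55 mm body and 61 mm lid diameter, 64 mm high, loose, upright in one of the pad's two back circles (left or right varies). Origin: centre of its underside, z up. Stays where it is.
- cup_blue: White specimen cup with a blue screw lid, 55 mm body and 61 mm lid diameter, 64 mm high, loose, upright in the pad's other back circle. Origin: centre of its underside, z up. Stays where it is.
- timer: Bench timer: off-white square base 60 x 60 x 26 mm with rounded corners, a grey dial of 48 mm on top that does not turn, 44 mm high in all, 60 to 130 g, standing loose on the worktop. Origin: centre of its underside; x and y square to its sides, z up.
- roll_blue: Blue tape roll lying flat, 52 mm outer diameter, 19 mm high, loose on the worktop; grasp it across its outside. Origin: centre of its underside, z up.
- roll_cream: Cream tape roll lying flat, 62 mm outer diameter, 19 mm high, loose on the worktop; grasp it across its outside. Origin: centre of its underside, z up.
- meter: Dark blue hand meter with a small screen, lying face up, 90 (x) x 51 (y) x 18 mm, loose on the worktop; grasp it across its 51 mm width. Origin: centre of its underside; x along its length, z up.

How it is judged:
By the outcome, as a careful person would: the job done as asked, in the order asked, and still so for the second after the job is handed in, with the robot touching nothing.
It also fails if it takes over 112 s, if anything falls off the work surface, if the arm or the gripper's body presses on something with over 40 N, if the wrist force passes 120 N, or if a joint passes its speed limit or range.

ROBOT

A 6-joint arm with a two-finger parallel gripper is mounted at the origin on a cart in front of the work surface, level with it; the furniture and walls round the work are solid. World frame = base frame: x ahead of the robot, y to its left, z up, the work surface at z = 0. Lengths are in m, angles in rad, forces in N, time in s.
With the tool pointing down it reaches from about 0.35 to 0.875 m from the base axis. Payload 15.5 kg.
Tool frame: the origin (TCP) lies at the very end of the fingers, on their centre line; the grasp point (between the pads) lies 19 mm behind it; z points along the fingers, y is the line along which they close (so a half turn about z gives the same grasp; the last joint's range is limited). The gripper opens to 85 mm and grips with 20 to 120 N. Pads are 22 mm wide; open, the fingers measure 114 mm over their backs; the gripper's body (76 mm by 85 mm) begins 54 mm behind the grasp point. The pads swing forward as they close: fully open they stand 13 mm farther back than shut.
Start: joints at [1.151, 0.494, 1.345, -0, 1.302, -0.096], TCP at [0.199, 0.593, 0.231] pointing down, gripper open.
Joint ranges: [-2.91, 2.91], [-0.82, 2.16], [0.22, 2.67], [-1.22, 4.37], [0.12, 2.79], [-3.08, 3.08]. Speed limits (rad/s): [1.89, 1.89, 2.57, 3.01, 3.01, 3.01].

INTERFACE

Orientations are given as a unit quaternion [w, x, y, z].
In Python, from cell import r, imaging, job gives the robot as it stands.
- The arm moves only by the tool step_arm, never from a script. Its argument "rows" is a list of rows, each a list of 7 numbers: the shift along the tool's x, y, z in m, then the turn, a rotation vector about the tool's x, y, z in degrees, then the closure in counts, from 0 (fully open) to 255 (shut). A call has 1 to 10 rows; each row shifts and turns the commanded pose from where the row before left it, along the tool's axes as they then stand; what a row does not reach is not made up. A row lasts 1/10 s, in which the tool goes at most 50 mm and 8.59 degrees, less where a joint would pass 70% of its speed; a pose out of reach is approached as far as the arm can. A call with a gripper value outside its range is refused whole. The fingers move at their own pace and stop on an object; the grip force is fixed at half the most. Time passes only in rows, so rows that do not move let the fingers close. It gives the time, the measured TCP pose, the force, the opening and the grip force at its end, in the units of the state.
- r.get_state(): the state, without advancing time (a new reading comes with each control period).
- imaging.capture(name): name is "scene" or "top"; returns a dict with "pixels" (480x640x3 uint8, red, green, blue), "intrinsics" (3x3 intrinsics, pixels), "k1" (the pictures are not rectified: a ray, as slopes to the right and down, at radius r is drawn at 1 + k1 r^2 times it, then the intrinsics apply), "origin" and "orientation" of the camera in the world. Camera axes: x right, y down, z forward; pixel columns grow to the right and rows downward; lengths in m; the calibration is good to about 2 mm. A picture is of the moment at which its call begins. There is no depth.
- job.finish_job(): hands the job in; it is judged then, once.
The state is a dict: "time": time; "joints": joint angles; "joint_vel": joint speeds; "joint_torque": joint torques, N m; "tool_pos": TCP position; "orientation": TCP orientation; "ft_force": force on the tool from outside, world axes, zero at the start; "torque": the same for the moment, N m; "gripper_width": finger opening in m; "finger_force": force on a finger pad.
Only numpy, scipy, OpenCV 4.12 (cv2) and the standard library are available. Lean on these libraries where they do the work, as an engineer would, in place of code of your own. Each camera call takes 0.05 s, during which the arm holds its last target. There are 200 camera calls.

## Working session

There is one attempt and no reset: what is moved stays moved. The work goes in short steps, Python scripts to look and compute and a tool call to move; the robot and the scene stay as the last step left them, time stands still between calls to the robot, and variables do not carry over. Pictures are saved under pics/ and viewed, at most 14 in all, crops included, and the job is handed in when it is done.

Besides the shell and the picture viewer there is one more tool, called by a JSON object that holds its "api" and its "payload". step_arm: Moves the arm, as the interface text tells. Its arguments: {"type":"object","properties":{"rows":{"type":"array","items":{"type":"array","items":{"type":"number"}}}},"required":["rows"]}

```bash
ls; mkdir -p pics; python3 - <<'E'
from cell import r, imaging, job
import cv2
s=r.get_state(); print(s)
for n in("scene","top"):
    c=imaging.capture(n); cv2.imwrite(f"pics/{n}0.png",c["pixels"][:,:,::-1]); print(n,c["intrinsics"],c["k1"],c["origin"],c["orientation"])
E
```

```text
pics
{'time': 0.0, 'joints': array([ 1.15147114e+00,  4.94203972e-01,  1.34613493e+00, -6.87377033e-06,
        1.30250984e+00, -9.54864761e-02]), 'joint_vel': array([ 2.48477531e-05, -5.15114342e-04, -6.11185512e-04, -2.04814810e-03,
       -8.11612422e-04,  1.59704485e-04]), 'joint_torque': array([-1.07366352e-03, -8.82140064e+01, -3.83857763e+01, -2.24901059e-04,
        1.02960330e-02,  3.07280106e-05]), 'tool_pos': array([0.19872142, 0.59218025, 0.23068605]), 'orientation': array([-1.56677553e-04,  1.61211820e-01,  9.86919629e-01, -6.08191503e-04]), 'ft_force': array([ 0.37554929,  0.59461887, -0.63865565]), 'torque': array([-0.00682865,  0.00787368,  0.01988072]), 'finger_force': 0.0, 'gripper_width': 0.08536747465012491}
scene [[552.1688555    0.         318.34831915]
 [  0.         552.1688555  244.72458665]
 [  0.           0.           1.        ]] 0.05018532831844115 [-0.26349924 -0.84887088  0.69353024] [-0.46996657  0.80471537 -0.30851093  0.19075008]
top [[451.0848731    0.         318.96208543]
 [  0.         451.0848731  234.87399102]
 [  0.           0.           1.        ]] -0.11697559684337153 [0.46138608 0.02114174 1.2476531 ] [-0.01124277  0.71265581 -0.70073769  0.031016  ]
```

View pics/scene0.png

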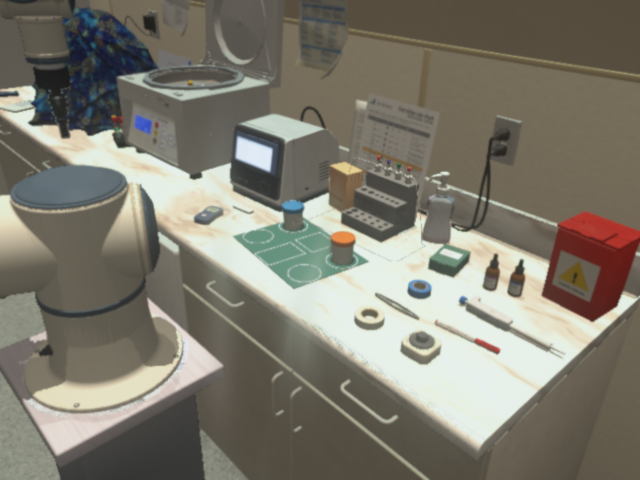

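View pics/top0.png

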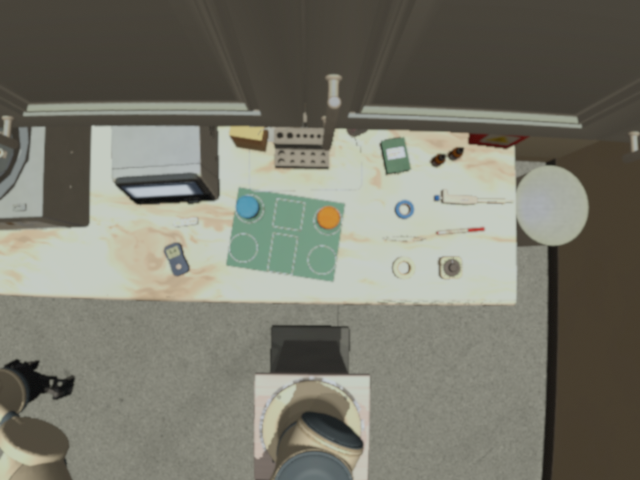

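```bash
cat > h.py <<'E'
import numpy as np, cv2
from scipy.spatial.transform import Rotation as R
from cell import r, imaging, job
def rot(q): return R.from_quat([q[1],q[2],q[3],q[0]])
def undist(c,px):
    K=c["intrinsics"]; d=np.array([c["k1"],0,0,0,0])
    return cv2.undistortPoints(np.float64(px).reshape(-1,1,2),K,d).reshape(-1,2)
def plane(c,px,z):
    u=undist(c,px); d=rot(c["orientation"]).apply(np.c_[u,np.ones(len(u))])
    o=np.array(c["origin"]); return (o+d*((z-o[2])/d[:,2])[:,None])[:,:2]
def pix(c,P):
    p=rot(c["orientation"]).inv().apply(np.atleast_2d(P)-c["origin"]); s=p[:,:2]/p[:,2:]
    s=s*(1+c["k1"]*(s**2).sum(1,keepdims=True)); return s@c["intrinsics"][:2,:2].T+c["intrinsics"][:2,2]
def blob(c,lo,hi,box):  # HSV mask, largest contour in box x0,y0,x1,y1
    h=cv2.cvtColor(c["pixels"],cv2.COLOR_RGB2HSV); m=cv2.inRange(h,np.array(lo),np.array(hi))
    k=np.zeros_like(m); x0,y0,x1,y1=box; k[y0:y1,x0:x1]=m[y0:y1,x0:x1]
    cs,_=cv2.findContours(k,cv2.RETR_EXTERNAL,cv2.CHAIN_APPROX_NONE); return max(cs,key=cv2.contourArea).reshape(-1,2).astype(float)
def rect(c,px,z):
    P=plane(c,px,z); (cx,cy),(w,h),a=cv2.minAreaRect(np.float32(P*1000)); return np.round([cx,cy,w,h,a],1)
E
python3 - <<'E'
from h import *
t=imaging.capture("top"); s=imaging.capture("scene")
print("pad",rect(t,blob(t,(60,50,40),(95,255,220),(220,180,350,290)),.003))
print("padS",rect(s,blob(s,(60,50,40),(95,255,220),(225,200,375,290)),.003))
print("cupB",rect(t,blob(t,(96,90,60),(115,255,255),(225,185,275,225)),.064))
print("cupO",rect(t,blob(t,(5,120,80),(20,255,255),(310,195,350,235)),.064))
print("rollB",rect(t,blob(t,(96,90,60),(120,255,255),(385,195,420,225)),.019))
print("meter",rect(t,blob(t,(100,50,20),(130,255,200),(155,235,200,285)),.018))
print("timer,cream approx",plane(t,[(451,267),(401,267)],.03))
a=np.vstack([cv2.resize(t["pixels"][242:292,380:480],(800,400),interpolation=cv2.INTER_CUBIC)])
cv2.imwrite("pics/t1.png",a[:,:,::-1])
cv2.imwrite("pics/s1.png",cv2.resize(s["pixels"][270:370,345:455],(660,600),interpolation=cv2.INTER_CUBIC)[:,:,::-1])
E
```

```text
pad [537.4  80.4 292.7 212.9  82.4]
padS [534.4  80.4 294.1 214.8  82.2]
cupB [604.2 178.3  55.9  55.5   1.5]
cupO [578.9 -34.5  55.7  58.1   1.1]
rollB [ 6.111e+02 -2.469e+02  4.470e+01  4.490e+01  2.000e-01]
meter [435.7 361.   19.   37.   49.4]
timer,cream approx [[ 0.45261186 -0.37647433]
 [ 0.45098539 -0.23695548]]
```

View pics/t1.png

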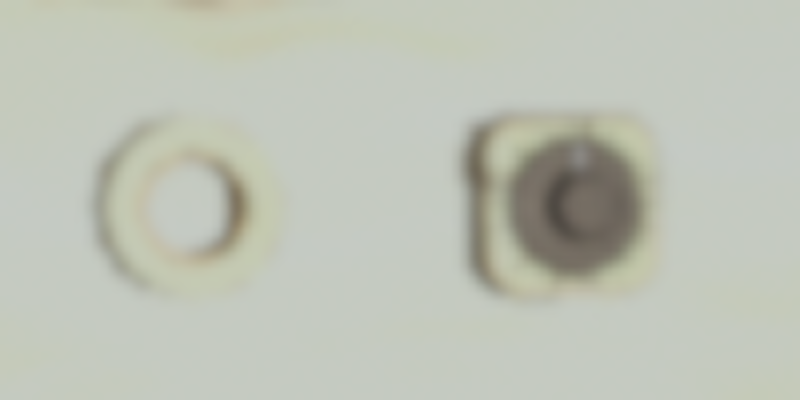

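View pics/s1.png

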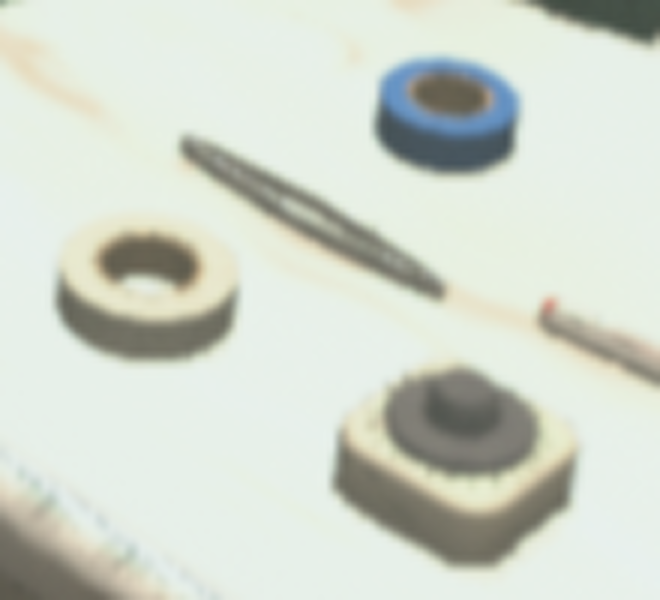

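```bash
cat >> h.py <<'E'
def dmask(c,box,thr,ch=(0,1,2)):  # largest contour differing from box's median border colour in Lab
    x0,y0,x1,y1=box; L=cv2.cvtColor(c["pixels"],cv2.COLOR_RGB2LAB)[y0:y1,x0:x1].astype(float)
    b=np.median(np.vstack([L[0],L[-1],L[:,0],L[:,-1]]),0); m=(np.linalg.norm((L-b)[...,list(ch)],axis=2)>thr).astype(np.uint8)
    cs,_=cv2.findContours(m,cv2.RETR_EXTERNAL,cv2.CHAIN_APPROX_NONE); return max(cs,key=cv2.contourArea).reshape(-1,2)+[float(x0),float(y0)]
def PT(xy,C=(.537,.0804),a=np.radians(-7.6)): return np.array(C)+np.atleast_2d(xy)@np.array([[np.cos(a),np.sin(a)],[-np.sin(a),np.cos(a)]])
E
python3 - <<'E'
from h import *
t=imaging.capture("top"); s=imaging.capture("scene")
for n,bx,z,th,ch in [("timer",(432,248,472,288),.02,9,(0,1,2)),("timer_b",(432,248,472,288),.026,5,(1,2)),("cream",(387,252,420,284),.015,9,(0,1,2)),("cream_b",(387,252,420,284),.019,5,(1,2)),("rollB",(390,195,420,224),.019,20,(0,1,2)),("meter",(155,232,200,286),.018,40,(0,1,2)),("meter2",(155,232,200,286),.018,60,(0,1,2))]:
    p=dmask(t,bx,th,ch); print(n,p.min(0),p.max(0),rect(t,p,z))
p=blob(t,(0,0,40),(179,255,130),(432,248,472,288));print("dial",rect(t,p,.034))
for n,bx,z,th in [("rollB",(400,275,437,302),.019,40),("meter",(185,198,232,232),.018,60)]:
    p=dmask(s,bx,th); print("S",n,p.min(0),p.max(0),rect(s,p,z))
# white outlines on pad
for c,n in((t,"top"),(s,"scene")):
  g=cv2.cvtColor(c["pixels"],cv2.COLOR_RGB2GRAY).astype(float); g-=cv2.medianBlur(c["pixels"][:,:,0],15)*0+cv2.GaussianBlur(g,(0,0),6)
  ys,xs=np.where(g>12); P=np.c_[xs,ys]; W=plane(c,P,.003)
  a=np.radians(-7.6); L=(W-[.537,.0804])@np.array([[np.cos(a),-np.sin(a)],[np.sin(a),np.cos(a)]])*1000
  for nm,(cx,cy),(hx,hy) in [("rect",(-55,0),(53,34)),("sq",(55,0),(39,39))]:
    D=L-[cx,cy]; out=[nm]
    for ax,(h,o) in enumerate([(hx,hy),(hy,hx)]):
        for sg in(1,-1):
            m=(abs(D[:,ax]-sg*h)<7)&(abs(D[:,1-ax])<o-8); Q=D[m]; f=np.polyfit(Q[:,1-ax],Q[:,ax],1) if m.sum()>5 else (0,0)
            out.append((int(m.sum()),round(f[1]-sg*h,1),round(np.degrees(f[0]),1)))
    print(n,out)
  for nm,cy in(("cL",110),("cR",-110)):
    D=L-[-55,cy]; q=D[abs(np.linalg.norm(D,axis=1)-39)<7]
    A=np.c_[2*q,np.ones(len(q))]; x=np.linalg.lstsq(A,(q**2).sum(1),rcond=None)[0]; print(n,nm,len(q),x[:2].round(1),round((x[2]+x[:2]@x[:2])**.5,1))
x0,y0,x1,y1=155,232,200,286
cv2.imwrite("pics/m1.png",np.hstack([cv2.resize(t["pixels"][y0:y1,x0:x1],(450,540),interpolation=cv2.INTER_CUBIC)])[:,:,::-1])
E
```

```text
timer [437. 255.] [462. 279.] [ 4.524e+02 -3.756e+02  6.630e+01  7.130e+01  3.000e-01]
timer_b [439. 256.] [461. 278.] [ 452.6 -375.1   60.6   62.5    0.5]
cream [397. 260.] [412. 275.] [ 449.6 -250.    41.3   42.     0.6]
cream_b [393. 257.] [414. 278.] [ 449.6 -246.3   57.6   58.5    0.5]
rollB [394. 199.] [414. 219.] [ 611.8 -246.2   52.9   56.    45.6]
meter [164. 243.] [189. 276.] [463.4 374.7  89.5  53.   25.3]
meter2 [165. 243.] [188. 275.] [463.4 374.4  86.9  49.3  24.5]
dial [ 451.9 -376.3   41.8   41.5   27.6]
S rollB [407. 280.] [431. 298.] [ 599.1 -254.4   77.1   51.4   34.4]
S meter [194. 208.] [222. 224.] [450.2 362.9 106.7  62.1  22.5]
top ['rect', (16, np.float64(0.4), np.float64(0.0)), (26, np.float64(-4.8), np.float64(1.0)), (29, np.float64(0.0), np.float64(-0.1)), (26, np.float64(-0.2), np.float64(0.4))]
top ['sq', (0, -39, np.float64(0.0)), (19, np.float64(0.6), np.float64(0.1)), (20, np.float64(-0.1), np.float64(0.1)), (20, np.float64(-0.3), np.float64(-0.7))]
top cL 62 [-0.2  2.4] 40.7
top cR 46 [-0.8 -2.6] 41.3
scene ['rect', (24, np.float64(0.3), np.float64(-0.0)), (10, np.float64(-5.8), np.float64(0.1)), (44, np.float64(3.2), np.float64(-1.0)), (46, np.float64(3.3), np.float64(-0.4))]
scene ['sq', (0, -39, np.float64(0.0)), (25, np.float64(0.2), np.float64(-0.9)), (24, np.float64(3.3), np.float64(1.7)), (28, np.float64(2.6), np.float64(0.1))]
scene cL 47 [0.2 3.9] 39.6
scene cR 83 [-0.4 -0.3] 40.7
```

View pics/m1.png

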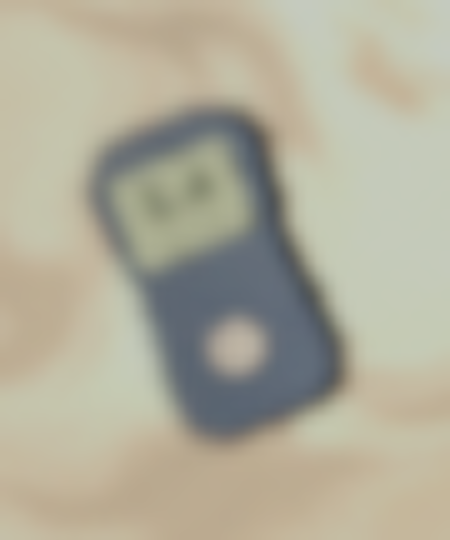

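{"api": "step_arm", "payload": {"rows": [[0,0,0,0,0,8,0],[0,0,0,0,0,8,0],[0,0,0,0,0,8,0],[0,0,0,0,0,8,0],[0,0,0,0,0,8,0],[0,0,0,0,0,8,0],[0,0,0,0,0,8,0],[0,0,0,0,0,8,0],[0,0,0,0,0,7.5,0],[0,0,0,0,0,0,0]]}}

```text
time: 1.3
tool_pos: [0.1988, 0.5925, 0.2312]
orientation: [0.0, 0.708, 0.706, -0.0]
ft_force: [-1.1, 0.1, 0.0]
gripper_width: 0.0857
finger_force: 0.0
```

```bash
cat >> h.py <<'E'
def st():
    s=r.get_state(); Rm=rot(s["orientation"]); y=Rm.apply([0,1,0]); return s,Rm,np.degrees(np.arctan2(y[1],y[0]))
def to(x,y,z):
    s,Rm,a=st(); print("t %.1f pos"%s["time"],np.round(s["tool_pos"],4),"psi %.2f w %.4f"%(a,s["gripper_width"]),"down",Rm.apply([0,0,1]).round(3),"shift mm",(Rm.inv().apply(np.array([x,y,z])-s["tool_pos"])*1000).round(1),"F",s["ft_force"].round(1))
E
python3 -c "
from h import *
to(.4526,-.3755,.12)"
```

```text
t 1.3 pos [0.1988 0.5925 0.2312] psi -0.20 w 0.0857 down [-0. -0. -1.] shift mm [-967.1  257.1  111.3] F [-1.1  0.1  0. ]
```

{"api": "step_arm", "payload": {"rows": [[-0.04,0.026,0,0,0,0,0],[-0.04,0.026,0,0,0,0,0],[-0.04,0.026,0,0,0,0,0],[-0.04,0.026,0,0,0,0,0],[-0.04,0.026,0,0,0,0,0],[-0.04,0.026,0,0,0,0,0],[-0.04,0.026,0,0,0,0,0],[-0.04,0.026,0,0,0,0,0],[-0.04,0.026,0,0,0,0,0],[-0.04,0.026,0,0,0,0,0]]}}

```text
time: 2.3
tool_pos: [0.4593, 0.1905, 0.2315]
orientation: [0.0, 0.706, 0.708, 0.0]
ft_force: [0.4, 1.0, -1.0]
gripper_width: 0.0854
finger_force: 0.0
```

{"api": "step_arm", "payload": {"rows": [[-0.05,0,0,0,0,0,0],[-0.05,0,0,0,0,0,0],[-0.05,0,0,0,0,0,0],[-0.05,0,0,0,0,0,0],[-0.05,0,0,0,0,0,0],[-0.05,0,0,0,0,0,0],[-0.05,0,0,0,0,0,0],[-0.05,0,0,0,0,0,0],[-0.05,0,0,0,0,0,0],[-0.05,0,0,0,0,0,0]]}}

```text
time: 3.3
tool_pos: [0.4576, -0.3099, 0.2314]
orientation: [0.0, 0.706, 0.708, 0.0]
ft_force: [1.4, 0.2, 1.4]
gripper_width: 0.0851
finger_force: 0.0
```

```bash
python3 -c "
from h import *
to(.4526,-.3755,.12)"
```

```text
t 3.3 pos [ 0.4576 -0.3099  0.2314] psi 0.20 w 0.0851 down [ 0. -0. -1.] shift mm [-65.6  -5.2 111.4] F [1.4 0.2 1.4]
```

{"api": "step_arm", "payload": {"rows": [[-0.033,-0.003,0.03,0,0,0,0],[-0.033,-0.002,0.03,0,0,0,0],[0,0,0.04,0,0,0,0],[0,0,0.012,0,0,0,0],[0,0,0,0,0,0,0]]}}

```text
time: 3.8
tool_pos: [0.4522, -0.3726, 0.118]
orientation: [-0.002, 0.707, 0.708, 0.0]
ft_force: [-0.2, -0.3, 0.8]
gripper_width: 0.0852
finger_force: 0.0
```

```bash
python3 - <<'E'
from h import *
to(.4526,-.3755,.02)
t=imaging.capture("top"); s=imaging.capture("scene"); print(pix(s,[.4526,-.3755,.12]),pix(t,[.4526,-.3755,.12]))
cv2.imwrite("pics/a2.png",np.hstack([cv2.resize(t["pixels"][230:300,410:490],(400,350)),cv2.resize(s["pixels"][260:390,365:485],(380,350))])[:,:,::-1])
E
```

```text
t 3.8 pos [ 0.4522 -0.3726  0.118 ] psi 0.09 w 0.0852 down [-0.003  0.003 -1.   ] shift mm [-3.2  0.6 98. ] F [-0.2 -0.3  0.8]
[[427.04307694 299.61143711]] [[461.80737655 267.3759934 ]]
```

View pics/a2.png

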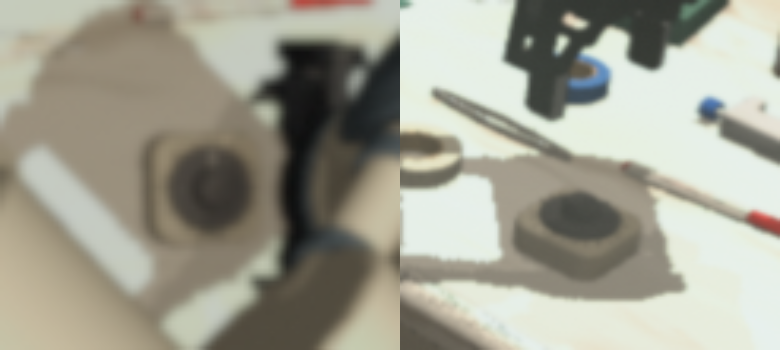

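{"api": "step_arm", "payload": {"rows": [[-0.003,0,0.04,0,0,0,0],[0,0,0.04,0,0,0,0],[0,0,0.024,0,0,0,0],[0,0,0.01,0,0,0,0],[0,0,0,0,0,0,0],[0,0,0,0,0,0,255],[0,0,0,0,0,0,255],[0,0,0,0,0,0,255],[0,0,0,0,0,0,255],[0,0,0,0,0,0,255]]}}

```text
time: 4.9
tool_pos: [0.4538, -0.3775, 0.0076]
orientation: [0.001, 0.707, 0.707, -0.0]
ft_force: [-1.3, 1.5, 17.2]
gripper_width: 0.0591
finger_force: 61.5
```

```bash
python3 - <<'E'
from h import *
to(.4526,-.3755,.02); print(PT([[.055,0],[-.055,0],[-.055,.11],[-.055,-.11]]).round(4), st()[0]["finger_force"])
E
```

```text
t 4.9 pos [ 0.4538 -0.3775  0.0076] psi -0.03 w 0.0591 down [ 0.002 -0.002 -1.   ] shift mm [  1.9  -1.1 -12.4] F [-1.3  1.5 17.2]
[[ 0.5915  0.0731]
 [ 0.4825  0.0877]
 [ 0.497   0.1967]
 [ 0.4679 -0.0214]] 61.513174914289266
```

{"api": "step_arm", "payload": {"rows": [[0,0,-0.03,0,0,0,255],[0,0,-0.04,0,0,0,255],[0,0,-0.04,0,0,0,255],[0,0,-0.02,0,0,0,255],[0.04,0.012,0,0,0,0,255],[0.045,0.014,0,0,0,0,255],[0.045,0.014,0,0,0,0,255],[0.045,0.014,0,0,0,0,255],[0.045,0.014,0,0,0,0,255],[0.045,0.014,0,0,0,0,255]]}}

```text
time: 5.9
tool_pos: [0.5358, -0.11, 0.1367]
orientation: [0.001, 0.707, 0.707, 0.0]
ft_force: [-0.4, -1.4, -1.8]
gripper_width: 0.0585
finger_force: 67.4
```

{"api": "step_arm", "payload": {"rows": [[0.045,0.014,0,0,0,0,255],[0.045,0.014,0,0,0,0,255],[0.045,0.014,0,0,0,0,255],[0.03,0.013,0,0,0,0,255],[0.02,0,0,0,0,0,255],[0,0,0,0,0,7.6,255],[0,0,0,0,0,0,255],[0,0,0,0,0,0,255]]}}

```text
time: 6.7
tool_pos: [0.5905, 0.0729, 0.1361]
orientation: [0.0, 0.752, 0.66, 0.0]
ft_force: [0.1, -0.2, -0.9]
gripper_width: 0.059
finger_force: 67.4
```

```bash
python3 - <<'E'
from h import *
to(.5915,.0711,.011); t=imaging.capture("top"); s=imaging.capture("scene")
cv2.imwrite("pics/a3.png",np.hstack([cv2.resize(t["pixels"][180:290,220:350],(400,350)),cv2.resize(s["pixels"][130:290,230:370],(380,400))[:350]])[:,:,::-1])
E
```

```text
t 6.7 pos [0.5905 0.0729 0.1361] psi -7.46 w 0.0590 down [ 0.001 -0.    -1.   ] shift mm [ -1.7   1.1 125.1] F [ 0.1 -0.2 -0.9]
```

View pics/a3.png

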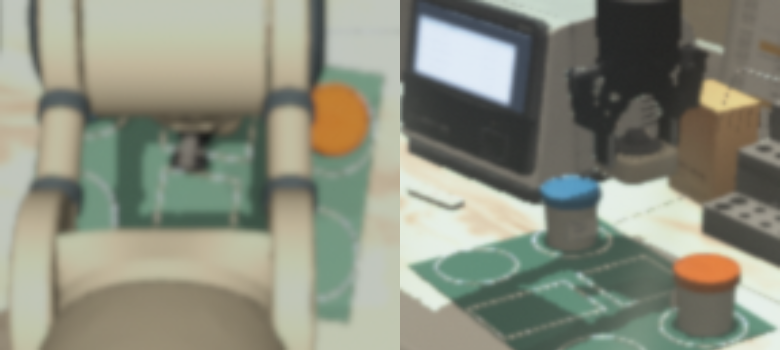

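{"api": "step_arm", "payload": {"rows": [[-0.002,0.001,0.03,0,0,0,255],[0,0,0.03,0,0,0,255],[0,0,0.03,0,0,0,255],[0,0,0.02,0,0,0,255],[0,0,0.01,0,0,0,255],[0,0,0.002,0,0,0,255],[0,0,0.001,0,0,0,255],[0,0,0,0,0,0,255],[0,0,0,0,0,0,255]]}}

```text
time: 7.7
tool_pos: [0.5917, 0.0711, 0.0132]
orientation: [0.0, 0.753, 0.658, 0.001]
ft_force: [-0.5, 0.1, -1.9]
gripper_width: 0.0586
finger_force: 67.4
```

```bash
python3 - <<'E'
from h import *
to(.5915,.0711,.011)
E
```

```text
t 7.7 pos [0.5917 0.0711 0.0132] psi -7.64 w 0.0586 down [ 0.001  0.    -1.   ] shift mm [ 0.  -0.2  2.2] F [-0.5  0.1 -1.9]
```

{"api": "step_arm", "payload": {"rows": [[0,0,0.001,0,0,0,255],[0,0,0.001,0,0,0,255],[0,0,0,0,0,0,255],[0,0,0,0,0,0,255]]}}

```text
time: 8.1
tool_pos: [0.5913, 0.0711, 0.0107]
orientation: [0.0, 0.753, 0.658, 0.0]
ft_force: [-0.4, 0.4, 5.6]
gripper_width: 0.0587
finger_force: 68.2
```

Contact. Release and rise.

{"api": "step_arm", "payload": {"rows": [[0,0,0,0,0,0,0],[0,0,0,0,0,0,0],[0,0,0,0,0,0,0],[0,0,0,0,0,0,0],[0,0,0,0,0,0,0],[0,0,-0.02,0,0,0,0],[0,0,-0.04,0,0,0,0],[0,0,-0.04,0,0,0,0],[0,0,-0.04,0,0,0,0],[0,0,0,0,0,0,0]]}}

```text
time: 9.1
tool_pos: [0.5937, 0.0712, 0.1555]
orientation: [0.003, 0.753, 0.658, 0.003]
ft_force: [0.2, -0.7, -1.0]
gripper_width: 0.0853
finger_force: 0.0
```

```bash
python3 - <<'E'
from h import *
to(.463,.374,.15)
E
```

```text
t 9.1 pos [0.5937 0.0712 0.1555] psi -7.65 w 0.0853 down [ 0.008  0.    -1.   ] shift mm [ 282.7 -169.9    4.5] F [ 0.2 -0.7 -1. ]
```

{"api": "step_arm", "payload": {"rows": [[0.035,-0.021,0,0,0,0,0],[0.035,-0.021,0,0,0,0,0],[0.035,-0.021,0,0,0,0,0],[0.035,-0.021,0,0,0,0,0],[0.035,-0.021,0,0,0,0,0],[0.035,-0.021,0,0,0,0,0],[0.035,-0.021,0,0,0,0,0],[0.037,-0.022,0,0,0,0,0]]}}

```text
time: 9.9
tool_pos: [0.4602, 0.3742, 0.1499]
orientation: [0.0, 0.753, 0.658, -0.0]
ft_force: [1.5, 0.0, 0.7]
gripper_width: 0.0858
finger_force: 0.0
```

{"api": "step_arm", "payload": {"rows": [[0,0,0,0,0,8,0],[0,0,0,0,0,8,0],[0,0,0,0,0,8,0],[0,0,0,0,0,8,0],[0,0,0,0,0,8,0],[0,0,0,0,0,8,0],[0,0,0,0,0,8,0],[0,0,0,0,0,1,0],[0,0,0,0,0,0,0]]}}

```text
time: 10.8
tool_pos: [0.461, 0.3729, 0.15]
orientation: [0.0, 0.975, 0.221, -0.0]
ft_force: [-0.0, -0.1, -0.0]
gripper_width: 0.085
finger_force: 0.0
```

```bash
python3 - <<'E'
from h import *
to(.463,.374,.03)
E
```

```text
t 10.8 pos [0.461  0.3729 0.15  ] psi -64.47 w 0.0850 down [-0. -0. -1.] shift mm [ 2.3e+00 -1.0e-01  1.2e+02] F [-0.  -0.1 -0. ]
```

{"api": "step_arm", "payload": {"rows": [[0.002,0,0.04,0,0,0,0],[0,0,0.04,0,0,0,0],[0,0,0.04,0,0,0,0],[0,0,0.015,0,0,0,0],[0,0,0.01,0,0,0,0],[0,0,0,0,0,0,0],[0,0,0,0,0,0,255],[0,0,0,0,0,0,255],[0,0,0,0,0,0,255],[0,0,0,0,0,0,255]]}}

```text
time: 11.8
tool_pos: [0.4637, 0.3745, 0.0072]
orientation: [-0.001, 0.976, 0.219, 0.001]
ft_force: [-3.5, 0.7, 19.0]
gripper_width: 0.0469
finger_force: 59.6
```

{"api": "step_arm", "payload": {"rows": [[0,0,0,0,0,0,255]]}}

```text
time: 11.9
tool_pos: [0.4637, 0.3745, 0.0072]
orientation: [-0.001, 0.976, 0.219, 0.001]
ft_force: [-3.5, -1.3, 18.4]
gripper_width: 0.047
finger_force: 59.6
```

{"api": "step_arm", "payload": {"rows": [[0,0,-0.03,0,0,0,255],[0,0,-0.04,0,0,0,255],[0,0,-0.04,0,0,0,255],[0,0,-0.01,0,0,0,255],[0,0,0,0,0,8.5,255],[0,0,0,0,0,8.5,255],[0,0,0,0,0,8.5,255],[0,0,0,0,0,7.5,255],[0,0,0,0,0,0,255],[0,0,0,0,0,0,255]]}}

```text
time: 12.9
tool_pos: [0.4629, 0.3739, 0.1254]
orientation: [-0.0, 0.998, -0.065, 0.0]
ft_force: [0.3, 0.8, -0.8]
gripper_width: 0.0463
finger_force: 62.6
```

```bash
python3 - <<'E'
from h import *
to(.4825,.0877,.10)
t=imaging.capture("top"); s=imaging.capture("scene")
cv2.imwrite("pics/a4.png",np.hstack([cv2.resize(t["pixels"][180:300,130:350],(440,240)),cv2.resize(s["pixels"][130:290,180:370],(356,300))[:240]])[:,:,::-1])
E
```

```text
t 12.9 pos [0.4629 0.3739 0.1254] psi -97.41 w 0.0463 down [ 0.  0. -1.] shift mm [ 56.3 281.2  25.4] F [ 0.3  0.8 -0.8]
```

View pics/a4.png

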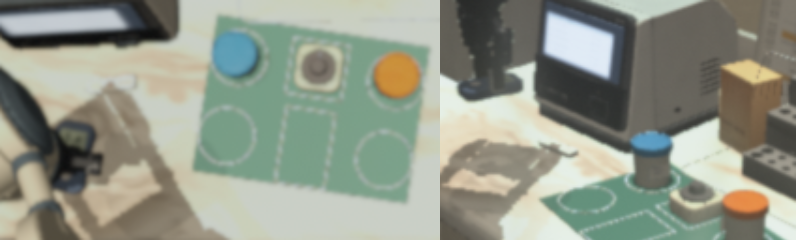

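{"api": "step_arm", "payload": {"rows": [[0.008,0.04,0,0,0,0,255],[0.008,0.04,0,0,0,0,255],[0.008,0.04,0,0,0,0,255],[0.008,0.04,0,0,0,0,255],[0.008,0.04,0,0,0,0,255],[0.008,0.04,0,0,0,0,255],[0.008,0.041,0.03,0,0,0,255],[0,0,0.04,0,0,0,255],[0,0,0.02,0,0,0,255],[0,0,0,0,0,0,255]]}}

```text
time: 14.0
tool_pos: [0.4796, 0.0886, 0.0341]
orientation: [0.0, 0.998, -0.066, -0.002]
ft_force: [0.5, 0.6, -0.1]
gripper_width: 0.0468
finger_force: 62.6
```

```bash
python3 - <<'E'
from h import *
to(.4825,.0877,.012)
E
```

```text
t 14.0 pos [0.4796 0.0886 0.0341] psi -97.58 w 0.0468 down [-0.004 -0.    -1.   ] shift mm [ 3.   0.5 22.1] F [ 0.5  0.6 -0.1]
```

{"api": "step_arm", "payload": {"rows": [[0.003,0,0.015,0,0,0,255],[0,0,0.006,0,0,0,255],[0,0,0.001,0,0,0,255],[0,0,0.001,0,0,0,255],[0,0,0,0,0,0,255],[0,0,0,0,0,0,255]]}}

```text
time: 14.6
tool_pos: [0.4842, 0.0888, 0.0137]
orientation: [-0.0, 0.998, -0.067, 0.0]
ft_force: [-0.4, 0.2, -0.8]
gripper_width: 0.0466
finger_force: 62.6
```

{"api": "step_arm", "payload": {"rows": [[-0.001,0,0.002,0,0,0,255],[0,0,0.001,0,0,0,255],[0,0,0,0,0,0,255],[0,0,0,0,0,0,255]]}}

```text
time: 15.0
tool_pos: [0.4828, 0.0889, 0.0103]
orientation: [-0.0, 0.998, -0.067, -0.0]
ft_force: [-2.5, 0.0, 7.7]
gripper_width: 0.0464
finger_force: 64.0
```

{"api": "step_arm", "payload": {"rows": [[0,0,0,0,0,0,0],[0,0,0,0,0,0,0],[0,0,0,0,0,0,0],[0,0,0,0,0,0,0],[0,0,0,0,0,0,0],[0,0,-0.02,0,0,0,0],[0,0,-0.04,0,0,0,0],[0,0,-0.04,0,0,0,0],[0,0,-0.04,0,0,0,0],[0,0,0,0,0,0,0]]}}

```text
time: 16.0
tool_pos: [0.4853, 0.089, 0.1546]
orientation: [-0.0, 0.998, -0.067, 0.004]
ft_force: [1.0, 0.3, -0.7]
gripper_width: 0.0852
finger_force: 0.0
```

{"api": "step_arm", "payload": {"rows": [[0,0,0,0,0,-8.5,0],[0,0,0,0,0,-8.5,0],[0,0,0,0,0,-8.5,0],[0,0,0,0,0,-8.5,0],[0,0,0,0,0,-8.5,0],[0,0,0,0,0,-8.5,0],[0,0,0,0,0,-8.5,0],[0,0,0,0,0,-8.5,0],[0,0,0,0,0,-8.5,0],[0,0,0,0,0,-8.5,0]]}}

```text
time: 17.0
tool_pos: [0.4827, 0.0888, 0.1497]
orientation: [-0.0, 0.779, 0.627, -0.0]
ft_force: [0.1, 0.2, 0.3]
gripper_width: 0.0856
finger_force: 0.0
```

```bash
python3 - <<'E'
from h import *
to(.6115,-.2465,.15)
s=imaging.capture("scene")
cv2.imwrite("pics/a5.png",cv2.resize(s["pixels"][190:295,225:385],(800,525))[:,:,::-1])
E
```

```text
t 17.0 pos [0.4827 0.0888 0.1497] psi -12.30 w 0.0856 down [-0.001 -0.    -1.   ] shift mm [-300.2  197.3   -0.4] F [0.1 0.2 0.3]
```

View pics/a5.png

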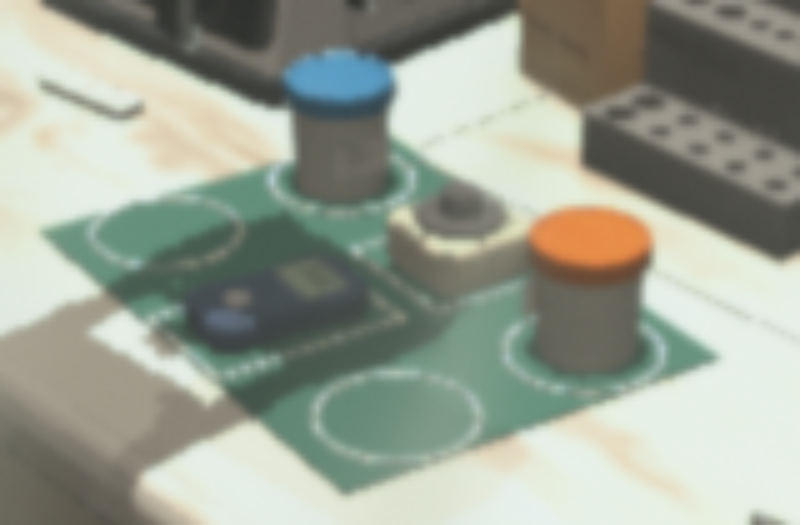

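{"api": "step_arm", "payload": {"rows": [[-0.037,0.025,0,0,0,0,0],[-0.037,0.025,0,0,0,0,0],[-0.037,0.025,0,0,0,0,0],[-0.037,0.025,0,0,0,0,0],[-0.037,0.025,0,0,0,0,0],[-0.037,0.024,0,0,0,0,0],[-0.037,0.024,0,0,0,0,0],[-0.041,0.024,0,0,0,0,0],[0,0,0,0,0,-4.7,0],[0,0,0,0,0,0,0]]}}

```text
time: 18.05
tool_pos: [0.6091, -0.248, 0.1492]
orientation: [-0.001, 0.755, 0.655, -0.0]
ft_force: [-0.5, 1.5, -0.4]
gripper_width: 0.0856
finger_force: 0.0
```

```bash
python3 - <<'E'
from h import *
to(.6115,-.2465,.006)
t=imaging.capture("top")
print("timer",rect(t,dmask(t,(274,195,303,230),30),.026), "sat")
p=dmask(t,(270,237,296,272),25); print("meter",p.min(0),p.max(0),rect(t,p,.021))
for a,b in (((.055,0),.026),((-.055,0),.02)): print(PT([a]))
cv2.imwrite("pics/a6.png",cv2.resize(t["pixels"][182:286,220:350],(750,600))[:,:,::-1])
E
```

```text
t 18.1 pos [ 0.6091 -0.248   0.1492] psi -8.11 w 0.0856 down [-0.001  0.001 -1.   ] shift mm [  1.8   2.3 143.2] F [-0.5  1.5 -0.4]
timer [592.9  70.   38.3  38.1   1.1] sat
meter [270. 257.] [295. 271.] [454.2  85.1  37.9  67.8   1. ]
[[0.59151685 0.0731259 ]]
[[0.48248315 0.0876741 ]]
```

View pics/a6.png

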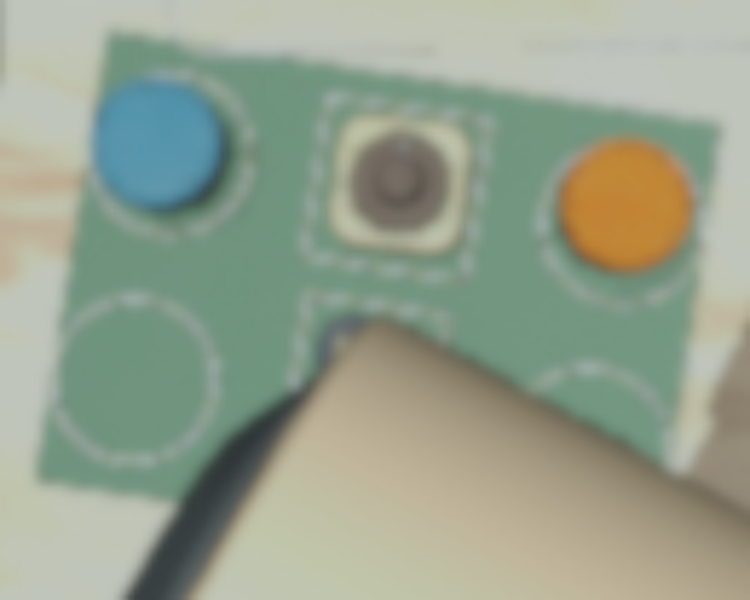

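{"api": "step_arm", "payload": {"rows": [[0.002,0.002,0.04,0,0,0,0],[0,0,0.04,0,0,0,0],[0,0,0.04,0,0,0,0],[0,0,0.014,0,0,0,0],[0,0,0.01,0,0,0,0],[0,0,0,0,0,0,0],[0,0,0,0,0,0,255],[0,0,0,0,0,0,255],[0,0,0,0,0,0,255],[0,0,0,0,0,0,255]]}}

```text
time: 19.1
tool_pos: [0.6125, -0.2457, 0.0081]
orientation: [0.001, 0.755, 0.656, 0.0]
ft_force: [-3.1, 2.5, 15.2]
gripper_width: 0.0485
finger_force: 59.7
```

{"api": "step_arm", "payload": {"rows": [[0,0,0,0,0,0,255],[0,0,-0.03,0,0,0,255],[0,0,-0.04,0,0,0,255],[0,0,-0.04,0,0,0,255],[0,0,-0.03,0,0,0,255],[0,0,0,0,0,0,255]]}}

```text
time: 19.7
tool_pos: [0.614, -0.2465, 0.1516]
orientation: [0.004, 0.754, 0.656, 0.002]
ft_force: [0.5, 0.7, -1.6]
gripper_width: 0.0483
finger_force: 62.8
```

```bash
python3 - <<'E'
from h import *
to(.497,.1967,.145)
E
```

```text
t 19.7 pos [ 0.614  -0.2465  0.1516] psi -7.96 w 0.0483 down [ 0.007 -0.004 -1.   ] shift mm [ 422.7 -177.3    4.1] F [ 0.5  0.7 -1.6]
```

{"api": "step_arm", "payload": {"rows": [[0.042,-0.018,0,0,0,0,255],[0.042,-0.018,0,0,0,0,255],[0.042,-0.018,0,0,0,0,255],[0.042,-0.018,0,0,0,0,255],[0.042,-0.018,0,0,0,0,255],[0.042,-0.018,0,0,0,0,255],[0.042,-0.018,0,0,0,0,255],[0.042,-0.018,0,0,0,0,255],[0.042,-0.017,0,0,0,0,255],[0.042,-0.017,0,0,0,0,255]]}}

```text
time: 20.7
tool_pos: [0.4927, 0.1969, 0.1462]
orientation: [0.0, 0.755, 0.656, 0.0]
ft_force: [0.8, -0.7, -0.1]
gripper_width: 0.0481
finger_force: 62.8
```

{"api": "step_arm", "payload": {"rows": [[0,0,0,0,0,0,255],[0,0,0.03,0,0,0,255],[0,0,0.04,0,0,0,255],[0,0,0.03,0,0,0,255],[0,0,0.01,0,0,0,255],[0,0,0,0,0,0,255]]}}

```text
time: 21.3
tool_pos: [0.493, 0.1948, 0.0353]
orientation: [-0.0, 0.755, 0.656, -0.001]
ft_force: [0.1, -0.3, 0.6]
gripper_width: 0.0486
finger_force: 62.8
```

```bash
python3 - <<'E'
from h import *
to(.497,.1967,.013)
E
```

```text
t 21.3 pos [0.493  0.1948 0.0353] psi -7.98 w 0.0486 down [-0.002 -0.001 -1.   ] shift mm [ 2.4  3.7 22.3] F [ 0.1 -0.3  0.6]
```

{"api": "step_arm", "payload": {"rows": [[0.002,0.004,0.012,0,0,0,255],[0,0,0.006,0,0,0,255],[0,0,0.003,0,0,0,255],[0,0,0.001,0,0,0,255],[0,0,0.001,0,0,0,255],[0,0,0,0,0,0,255],[0,0,0,0,0,0,255]]}}

```text
time: 22.0
tool_pos: [0.4979, 0.1967, 0.0133]
orientation: [0.0, 0.754, 0.656, 0.0]
ft_force: [-0.1, -0.4, -0.7]
gripper_width: 0.0479
finger_force: 62.8
```

{"api": "step_arm", "payload": {"rows": [[0,0,0.001,0,0,0,255],[0,0,0.001,0,0,0,255],[0,0,0,0,0,0,255],[0,0,0,0,0,0,255]]}}

```text
time: 22.4
tool_pos: [0.4978, 0.1967, 0.0112]
orientation: [0.0, 0.754, 0.656, 0.0]
ft_force: [-0.5, -0.4, 3.8]
gripper_width: 0.048
finger_force: 63.2
```

{"api": "step_arm", "payload": {"rows": [[0,0,0,0,0,0,0],[0,0,0,0,0,0,0],[0,0,0,0,0,0,0],[0,0,0,0,0,0,0],[0,0,0,0,0,0,0],[0,0,-0.02,0,0,0,0],[0,0,-0.04,0,0,0,0],[0,0,-0.04,0,0,0,0],[0,0,-0.04,0,0,0,0],[0,0,0,0,0,0,0]]}}

```text
time: 23.4
tool_pos: [0.5001, 0.1974, 0.1559]
orientation: [0.002, 0.754, 0.656, 0.003]
ft_force: [0.1, -0.4, -1.1]
gripper_width: 0.0853
finger_force: 0.0
```

```bash
python3 - <<'E'
from h import *
to(.4496,-.2465,.15)
E
```

```text
t 23.4 pos [0.5001 0.1974 0.1559] psi -7.95 w 0.0853 down [ 0.007  0.002 -1.   ] shift mm [-446.6   11.3    4.6] F [ 0.1 -0.4 -1.1]
```

{"api": "step_arm", "payload": {"rows": [[-0.044,0.001,0,0,0,0,0],[-0.045,0.001,0,0,0,0,0],[-0.045,0.001,0,0,0,0,0],[-0.045,0.002,0,0,0,0,0],[-0.045,0.001,0,0,0,0,0],[-0.045,0.001,0,0,0,0,0],[-0.045,0.001,0,0,0,0,0],[-0.045,0.001,0,0,0,0,0],[-0.045,0.001,0,0,0,0,0],[-0.045,0.002,0,0,0,0,0]]}}

```text
time: 24.4
tool_pos: [0.4467, -0.2514, 0.1508]
orientation: [-0.0, 0.755, 0.656, -0.0]
ft_force: [0.9, 1.0, 0.4]
gripper_width: 0.0856
finger_force: 0.0
```

{"api": "step_arm", "payload": {"rows": [[0,0,0,0,0,0,0],[0,0,0.03,0,0,0,0]]}}

```text
time: 24.6
tool_pos: [0.4488, -0.252, 0.1228]
orientation: [0.003, 0.755, 0.655, 0.001]
ft_force: [0.2, 0.5, -0.6]
gripper_width: 0.0855
finger_force: 0.0
```

```bash
python3 - <<'E'
from h import *
to(.4496,-.2465,.005)
E
```

```text
t 24.6 pos [ 0.4488 -0.252   0.1228] psi -8.09 w 0.0855 down [ 0.004 -0.003 -1.   ] shift mm [  5.8  -0.6 117.8] F [ 0.2  0.5 -0.6]
```

{"api": "step_arm", "payload": {"rows": [[0.005,0,0.03,0,0,0,0],[0,0,0.04,0,0,0,0],[0,0,0.034,0,0,0,0],[0,0,0.01,0,0,0,0],[0,0,0,0,0,0,0],[0,0,0,0,0,0,255],[0,0,0,0,0,0,255],[0,0,0,0,0,0,255],[0,0,0,0,0,0,255],[0,0,0,0,0,0,255]]}}

```text
time: 25.6
tool_pos: [0.4489, -0.2451, 0.0092]
orientation: [0.001, 0.754, 0.656, 0.0]
ft_force: [-2.9, 3.0, 18.7]
gripper_width: 0.058
finger_force: 59.8
```

{"api": "step_arm", "payload": {"rows": [[0,0,-0.03,0,0,0,255],[0,0,-0.04,0,0,0,255],[0,0,-0.04,0,0,0,255],[0,0,-0.03,0,0,0,255],[0,0,0,0,0,0,255]]}}

```text
time: 26.1
tool_pos: [0.4502, -0.246, 0.1522]
orientation: [0.004, 0.754, 0.656, 0.001]
ft_force: [0.4, -1.0, -0.7]
gripper_width: 0.0577
finger_force: 64.4
```

```bash
python3 - <<'E'
from h import *
to(.468,-.0214,.03)
E
```

```text
t 26.1 pos [ 0.4502 -0.246   0.1522] psi -7.95 w 0.0577 down [ 0.007 -0.005 -1.   ] shift mm [225.4 -14.3 121.2] F [ 0.4 -1.  -0.7]
```

{"api": "step_arm", "payload": {"rows": [[0.037,-0.002,0,0,0,0,255],[0.037,-0.002,0,0,0,0,255],[0.037,-0.002,0,0,0,0,255],[0.037,-0.002,0,0,0,0,255],[0.037,-0.002,0,0,0,0,255],[0.039,-0.003,0,0,0,0,255],[0,0,0.03,0,0,0,255],[0,0,0.04,0,0,0,255],[0,0,0.04,0,0,0,255],[0,0,0,0,0,0,255]]}}

```text
time: 27.1
tool_pos: [0.4639, -0.0206, 0.034]
orientation: [-0.002, 0.754, 0.656, -0.002]
ft_force: [0.2, -0.0, 0.8]
gripper_width: 0.0577
finger_force: 64.8
```

```bash
python3 - <<'E'
from h import *
to(.468,-.0214,.0145)
E
```

```text
t 27.1 pos [ 0.4639 -0.0206  0.034 ] psi -7.95 w 0.0577 down [-0.006  0.001 -1.   ] shift mm [-0.3  4.3 19.5] F [ 0.2 -0.   0.8]
```

{"api": "step_arm", "payload": {"rows": [[0,0.002,0.01,0,0,0,255],[0,0,0.006,0,0,0,255],[0,0,0.003,0,0,0,255],[0,0,0.001,0,0,0,255],[0,0,0,0,0,0,255],[0,0,0,0,0,0,255]]}}

```text
time: 27.7
tool_pos: [0.4686, -0.0214, 0.0176]
orientation: [0.0, 0.754, 0.656, 0.0]
ft_force: [-0.1, -0.2, 0.4]
gripper_width: 0.0576
finger_force: 64.8
```

{"api": "step_arm", "payload": {"rows": [[0,0,0.002,0,0,0,255],[0,0,0.002,0,0,0,255],[0,0,0.001,0,0,0,255],[0,0,0,0,0,0,255],[0,0,0,0,0,0,255]]}}

```text
time: 28.2
tool_pos: [0.4684, -0.0214, 0.0124]
orientation: [0.0, 0.754, 0.656, 0.0]
ft_force: [-2.0, -1.5, 11.2]
gripper_width: 0.0576
finger_force: 66.3
```

Release, rise, and swing away to the right to clear the view.

{"api": "step_arm", "payload": {"rows": [[0,0,0,0,0,0,0],[0,0,0,0,0,0,0],[0,0,0,0,0,0,0],[0,0,0,0,0,0,0],[0,0,0,0,0,0,0],[0,0,-0.02,0,0,0,0],[0,0,-0.04,0,0,0,0],[0,0,-0.04,0,0,0,0],[0,0,-0.04,0,0,0,0],[0,0,0,0,0,0,0]]}}

```text
time: 29.2
tool_pos: [0.4705, -0.0217, 0.1564]
orientation: [0.003, 0.754, 0.656, 0.002]
ft_force: [0.3, 0.2, -0.5]
gripper_width: 0.0851
finger_force: 0.0
```

{"api": "step_arm", "payload": {"rows": [[-0.045,0,0,0,0,0,0],[-0.045,0,0,0,0,0,0],[-0.045,0,0,0,0,0,0],[-0.045,0,0,0,0,0,0],[-0.045,0,0,0,0,0,0],[-0.045,0,0,0,0,0,0],[-0.045,0,0,0,0,0,0],[-0.045,0,0,0,0,0,0],[-0.045,0,0,0,0,0,0],[0,0,0,0,0,0,0]]}}

```text
time: 30.2
tool_pos: [0.4114, -0.4275, 0.1516]
orientation: [0.001, 0.756, 0.655, -0.0]
ft_force: [1.5, -0.2, 0.5]
gripper_width: 0.0853
finger_force: 0.0
```

```bash
python3 - <<'E'
from h import *
t=imaging.capture("top");s=imaging.capture("scene")
cv2.imwrite("pics/a7.png",np.hstack([cv2.resize(t["pixels"][182:286,220:350],(440,352)),cv2.resize(s["pixels"][190:295,225:335+25],(360,352))])[:,:,::-1])
E
```

```text
(no output)
```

View pics/a7.png

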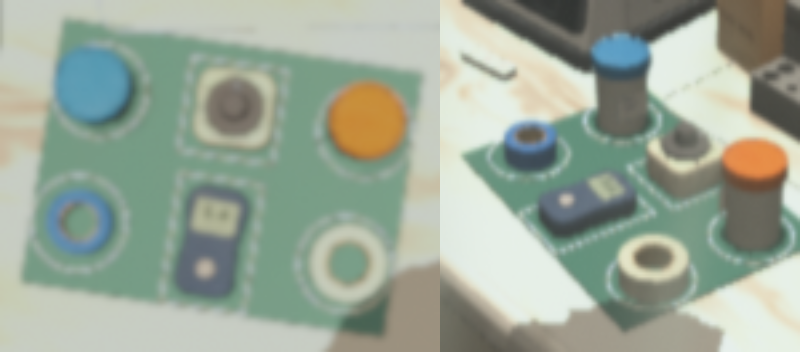

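```bash
python3 - <<'E'
from h import *
t=imaging.capture("top")
def loc(P): 
    a=np.radians(-7.6); return (np.array(P)/1000-[.537,.0804])@np.array([[np.cos(a),-np.sin(a)],[np.sin(a),np.cos(a)]])*1000
box=[int(v) for v in (*(pix(t,[[.4825,.0877,.02]])[0]-[19,24]),*(pix(t,[[.4825,.0877,.02]])[0]+[19,24]))]
for n,p,z in [("meter",blob(t,(100,40,20),(135,255,140),box),.021),("timer",blob(t,(15,15,120),(40,255,255),(276,200,302,228)),.029),
  ("rollB",blob(t,(98,90,40),(125,255,255),(230,235,258,262)),.022),("rollC",blob(t,(15,15,120),(40,255,255),(308,248,334,272)),.022)]:
    q=rect(t,p,z); print(n,q,"pad frame",loc(q[:2]).round(1))
E
```

```text
meter [465.2  90.6  40.2  43.7  81.5] pad frame [-72.5   0.6]
timer [591.2  70.   62.3  62.6  84.8] pad frame [55.1 -3.1]
rollB [498.4 193.2  49.   49.    1.4] pad frame [-53.2 106.7]
rollC [469.2 -23.2  55.6  52.7   6.6] pad frame [ -53.5 -111.7]
```

```bash
python3 - <<'E'
from h import *
t=imaging.capture("top")
c=pix(t,[[.4825,.0877,.02]])[0].astype(int); h=cv2.cvtColor(t["pixels"],cv2.COLOR_RGB2HSV)
for lo in((98,40,20),(102,60,20)):
    m=cv2.inRange(h,lo,(140,255,170)); k=np.zeros_like(m); k[c[1]-24:c[1]+24,c[0]-17:c[0]+17]=m[c[1]-24:c[1]+24,c[0]-17:c[0]+17]
    ys,xs=np.where(k>0); q=rect(t,np.c_[xs,ys],.021); a=np.radians(-7.6)
    print(len(xs),q,((q[:2]/1000-[.537,.0804])@np.array([[np.cos(a),-np.sin(a)],[np.sin(a),np.cos(a)]])*1000).round(1))
E
```

```text
190 [483.8  86.8  41.6  82.5  79.3] [-53.6  -0.7]Traceback (most recent call last):
  File "<stdin>", line 6, in <module>
  File "h.py", line 19, in rect
    P=plane(c,px,z); (cx,cy),(w,h),a=cv2.minAreaRect(np.float32(P*1000)); return np.round([cx,cy,w,h,a],1)
  File "h.py", line 9, in plane
    u=undist(c,px); d=rot(c["orientation"]).apply(np.c_[u,np.ones(len(u))])
  File "h.py", line 7, in undist
    return cv2.undistortPoints(np.float64(px).reshape(-1,1,2),K,d).reshape(-1,2)
           ~~~~~~~~~~~~~~~~~~~^^^^^^^^^^^^^^^^^^^^^^^^^^^^^^^^^^^^
cv2.error: OpenCV(4.12.0) /io/opencv/modules/calib3d/src/undistort.dispatch.cpp:347: error: (-215:Assertion failed) CV_IS_MAT(_src) && CV_IS_MAT(_dst) && (_src->rows == 1 || _src->cols == 1) && (_dst->rows == 1 || _dst->cols == 1) && _src->cols + _src->rows - 1 == _dst->rows + _dst->cols - 1 && (CV_MAT_TYPE(_src->type) == CV_32FC2 || CV_MAT_TYPE(_src->type) == CV_64FC2) && (CV_MAT_TYPE(_dst->type) == CV_32FC2 || CV_MAT_TYPE(_dst->type) == CV_64FC2) in function 'cvUndistortPointsInternal'
```

```bash
python3 - <<'E'
from h import *
for nm,z in(("top",.021),("scene",.021)):
    t=imaging.capture(nm); c=pix(t,[[.4825,.0877,.02]])[0].astype(int); S=8; w=26
    cr=t["pixels"][c[1]-w:c[1]+w,c[0]-w:c[0]+w]; u=cv2.resize(cr,None,fx=S,fy=S,interpolation=cv2.INTER_CUBIC); h=cv2.cvtColor(u,cv2.COLOR_RGB2HSV)
    for v in(120,135):
        m=cv2.inRange(h,(97,40,20),(140,255,v)); m=cv2.morphologyEx(m,cv2.MORPH_OPEN,np.ones((5,5)))
        cs,_=cv2.findContours(m,cv2.RETR_EXTERNAL,cv2.CHAIN_APPROX_NONE)
        p=max([cv2.convexHull(k) for k in cs],key=cv2.contourArea).reshape(-1,2).astype(float)
        f=np.zeros_like(m); cv2.fillConvexPoly(f,p.astype(int),1); ys,xs=np.where(f)
        P=plane(t,(np.c_[xs,ys]+.5)/S-.5+c-w,z); e=np.linalg.eigh(np.cov(P.T))[1][:,1]; q=rect(t,(p+.5)/S-.5+c-w,z)
        print(nm,v,q,"pca yaw",np.degrees(np.arctan2(e[1],e[0])*np.sign(e[0])).round(1),e.round(3))
E
```

```text
top 120 [464.8  90.6  43.5  45.4  81.9] pca yaw -167.0 [-0.974  0.225]
top 135 [464.8  90.6  43.5  45.4  81.9] pca yaw -167.0 [-0.974  0.225]
scene 120 [468.6  69.1  35.2  87.7  58.4] pca yaw -157.2 [-0.922  0.388]
scene 135 [477.5  82.3  49.2  87.6  76.8] pca yaw -168.3 [-0.979  0.203]
```

```bash
python3 - <<'E'
from h import *
t=imaging.capture("top"); c=pix(t,[[.4825,.0877,.02]])[0].astype(int); print(c)
u=cv2.resize(t["pixels"][c[1]-25:c[1]+25,c[0]-25:c[0]+25],(600,600),interpolation=cv2.INTER_CUBIC).copy()
cv2.imwrite("pics/a8.png",u[:,:,::-1])
E
```

```text
[281 253]
```

View pics/a8.png

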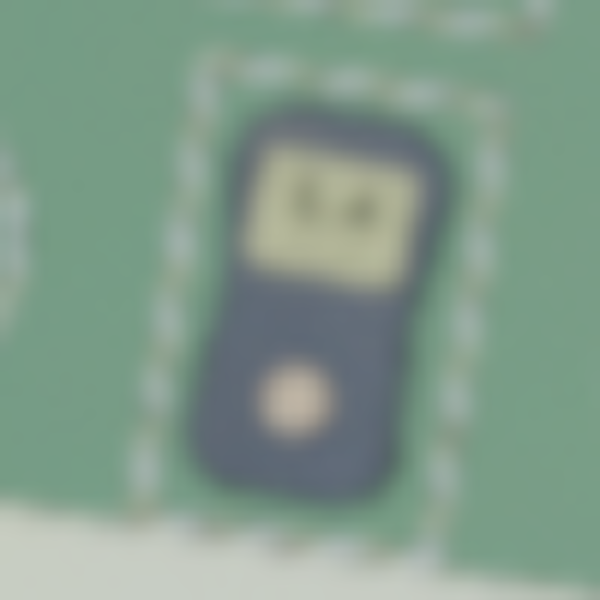

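```bash
cat > yaw.py <<'E'
from h import *
t=imaging.capture("top"); c=np.array([281,253])
u=cv2.resize(t["pixels"][228:278,256:306],(600,600),interpolation=cv2.INTER_CUBIC); L=cv2.cvtColor(u,cv2.COLOR_RGB2LAB).astype(int)
def cen(m,box):
    x0,y0,x1,y1=box; k=np.zeros(m.shape,np.uint8); k[y0:y1,x0:x1]=m[y0:y1,x0:x1]; cs,_=cv2.findContours(k,0,1); h=cv2.convexHull(max(cs,key=cv2.contourArea)); M=cv2.moments(h); return np.array([M["m10"],M["m01"]])/M["m00"],cv2.minAreaRect(h)
for th in(126,130,134):
    m=L[:,:,2]>th; a,ra=cen(m,(215,115,455,315)); b,rb=cen(m,(230,330,360,460))
    P=plane(t,(np.array([a,b])+.5)/12-.5+[256,228],.02); d=P[0]-P[1]
    # screen left/right edges
    q=cv2.boxPoints(ra); W=plane(t,(q+.5)/12-.5+[256,228],.02); e=[np.degrees(np.arctan2(*(W[i]-W[(i+1)%4])[::-1])).round(1) for i in range(4)]
    print(th,a.round(0),b.round(0),"yaw",np.degrees(np.arctan2(d[1],d[0])).round(2),np.linalg.norm(d).round(4),"screen edges",e)
E
python3 yaw.py; python3 -c "
from h import *
to(.4838,.0875,.15)"
```

```text
126 [334. 214.] [296. 400.] yaw -10.64 0.0428 screen edges [np.float64(91.0), np.float64(1.1), np.float64(-89.0), np.float64(-178.8)]
130 [330. 218.] [296. 399.] yaw -9.56 0.0419 screen edges [np.float64(169.9), np.float64(79.7), np.float64(-10.2), np.float64(-100.3)]
134 [331. 218.] [296. 399.] yaw -9.61 0.0418 screen edges [np.float64(169.8), np.float64(79.5), np.float64(-10.3), np.float64(-100.5)]
t 30.6 pos [ 0.4126 -0.4215  0.1522] psi -7.88 w 0.0857 down [-0.  0. -1.] shift mm [513.9   0.7   2.3] F [0.3 0.4 0.2]
```

{"api": "step_arm", "payload": {"rows": [[0.046,0,0,0,0,0,0],[0.047,0,0,0,0,0,0],[0.047,0,0,0,0,0,0],[0.047,0,0,0,0,0,0],[0.047,0,0,0,0,0,0],[0.047,0,0,0,0,0,0],[0.047,0,0,0,0,0,0],[0.047,0,0,0,0,0,0],[0.047,0,0,0,0,0,0],[0.047,0,0,0,0,0,0]]}}

```text
time: 31.6
tool_pos: [0.4769, 0.0445, 0.1524]
orientation: [0.0, 0.754, 0.657, 0.0]
ft_force: [0.7, -1.2, 0.3]
gripper_width: 0.0856
finger_force: 0.0
```

{"api": "step_arm", "payload": {"rows": [[0.045,0,0,0,0,0,0],[0,0,0,0,0,8.4,0],[0,0,0,0,0,8.4,0],[0,0,0,0,0,8.4,0],[0,0,0,0,0,8.4,0],[0,0,0,0,0,8.4,0],[0,0,0,0,0,8.4,0],[0,0,0,0,0,8.4,0],[0,0,0,0,0,8.4,0],[0,0,0,0,0,8.4,0]]}}

```text
time: 32.6
tool_pos: [0.4831, 0.0871, 0.1523]
orientation: [-0.0, 0.999, 0.054, 0.0]
ft_force: [0.8, -0.4, 0.5]
gripper_width: 0.0855
finger_force: 0.0
```

{"api": "step_arm", "payload": {"rows": [[0,0,0,0,0,8.4,0],[0,0,0,0,0,8.4,0],[0,0,0,0,0,0,0],[0,0,0,0,0,0,0]]}}

```text
time: 33.0
tool_pos: [0.4833, 0.0869, 0.1522]
orientation: [-0.0, 0.996, -0.088, 0.0]
ft_force: [-0.5, 0.1, 0.1]
gripper_width: 0.0853
finger_force: 0.0
```

```bash
python3 -c "
from h import *
to(.4832,.0872,.010)"
```

```text
t 33.0 pos [0.4833 0.0869 0.1522] psi -100.05 w 0.0853 down [ 0. -0. -1.] shift mm [-1.000e-01 -3.000e-01  1.422e+02] F [-0.5  0.1  0.1]
```

Descend to z≈0.011, grip, lift 2 mm, turn −2.5°, lower.

{"api": "step_arm", "payload": {"rows": [[0,0,0.04,0,0,0,0],[0,0,0.04,0,0,0,0],[0,0,0.04,0,0,0,0],[0,0,0.015,0,0,0,0],[0,0,0.006,0,0,0,0],[0,0,0,0,0,0,0],[0,0,0,0,0,0,255],[0,0,0,0,0,0,255],[0,0,0,0,0,0,255],[0,0,0,0,0,0,255]]}}

```text
time: 34.0
tool_pos: [0.4841, 0.0867, 0.0126]
orientation: [-0.0, 0.996, -0.09, 0.001]
ft_force: [-2.8, -0.5, 21.9]
gripper_width: 0.0466
finger_force: 58.8
```

{"api": "step_arm", "payload": {"rows": [[0,0,0,0,0,0,255],[0,0,-0.004,0,0,0,255],[0,0,-0.002,0,0,0,255],[0,0,0,0,0,0,255],[0,0,0,0,0,-2.5,255],[0,0,0,0,0,0,255],[0,0,0,0,0,0,255]]}}

```text
time: 34.7
tool_pos: [0.4834, 0.0866, 0.0171]
orientation: [0.0, 0.998, -0.069, -0.0]
ft_force: [0.6, 0.6, -0.8]
gripper_width: 0.0458
finger_force: 60.5
```

{"api": "step_arm", "payload": {"rows": [[0,0,0.002,0,0,0,255],[0,0,0.001,0,0,0,255],[0,0,0.001,0,0,0,255],[0,0,0.001,0,0,0,255],[0,0,0,0,0,0,255]]}}

```text
time: 35.2
tool_pos: [0.4834, 0.0866, 0.0127]
orientation: [-0.0, 0.998, -0.069, 0.0]
ft_force: [-3.9, -0.1, 18.8]
gripper_width: 0.0456
finger_force: 63.9
```

{"api": "step_arm", "payload": {"rows": [[0,0,-0.001,0,0,0,255],[0,0,0,0,0,0,0],[0,0,0,0,0,0,0],[0,0,0,0,0,0,0],[0,0,0,0,0,0,0],[0,0,0,0,0,0,0],[0,0,-0.02,0,0,0,0],[0,0,-0.04,0,0,0,0],[0,0,-0.04,0,0,0,0],[0,0,-0.04,0,0,0,0]]}}

```text
time: 36.2
tool_pos: [0.483, 0.0866, 0.1546]
orientation: [0.0, 0.998, -0.068, -0.0]
ft_force: [0.5, 0.0, 0.3]
gripper_width: 0.0855
finger_force: 0.0
```

{"api": "step_arm", "payload": {"rows": [[0,0.045,0,0,0,0,0],[0,0.047,0,0,0,0,0],[0,0.047,0,0,0,0,0],[0,0.047,0,0,0,0,0],[0,0.047,0,0,0,0,0],[0,0.047,0,0,0,0,0],[0,0.047,0,0,0,0,0],[0,0.047,0,0,0,0,0],[0,0.047,0,0,0,0,0],[0,0.047,0,0,0,0,0]]}}

```text
time: 37.2
tool_pos: [0.4187, -0.3789, 0.1531]
orientation: [-0.0, 0.998, -0.069, -0.0]
ft_force: [1.7, 0.2, -0.1]
gripper_width: 0.0856
finger_force: 0.0
```

{"api": "step_arm", "payload": {"rows": [[0,0,0,0,0,0,0],[0,0,0,0,0,0,0],[0,0,0,0,0,0,0]]}}

```text
time: 37.5
tool_pos: [0.4193, -0.376, 0.1529]
orientation: [-0.0, 0.998, -0.068, -0.0]
ft_force: [0.1, 0.2, 0.7]
gripper_width: 0.0853
finger_force: 0.0
```

```bash
python3 yaw.py; python3 - <<'E'
from h import *
t=imaging.capture("top")
cv2.imwrite("pics/a9.png",cv2.resize(t["pixels"][182:286,220:350],(750,600),interpolation=cv2.INTER_CUBIC)[:,:,::-1])
E
```

```text
126 [334. 214.] [308. 405.] yaw -6.86 0.0435 screen edges [np.float64(91.0), np.float64(1.1), np.float64(-89.0), np.float64(-178.8)]
130 [337. 222.] [308. 405.] yaw -7.86 0.0418 screen edges [np.float64(171.7), np.float64(81.5), np.float64(-8.3), np.float64(-98.5)]
134 [338. 223.] [308. 404.] yaw -8.15 0.0416 screen edges [np.float64(172.5), np.float64(82.3), np.float64(-7.6), np.float64(-97.8)]
```

View pics/a9.png

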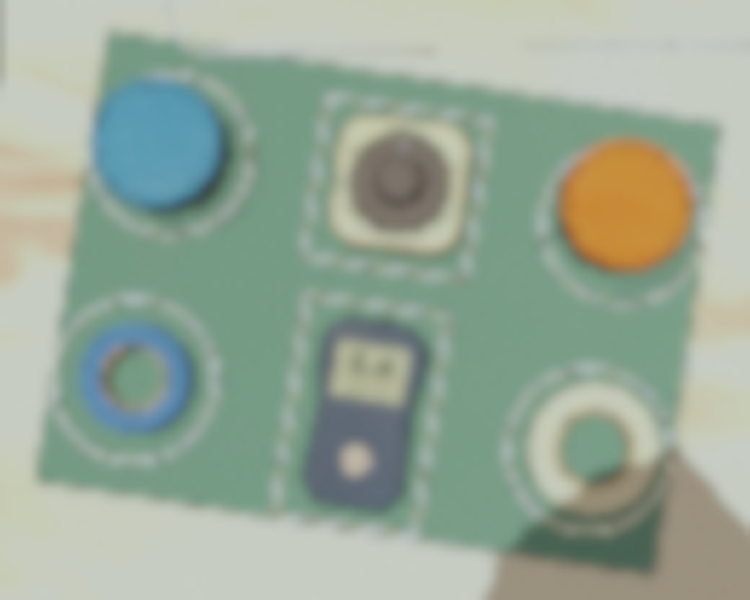

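The picture shows all six things inside their outlines: timer at about (400,182), meter at (362,413) and now square with its outline, blue roll at (136,378), cream roll at (594,447). The cups have not moved, so I am handing in.

```bash
python3 -c "
from cell import job
print(job.finish_job())"
```

```text
the job is handed in; nothing more can be done
None
```

The job is handed in: the timer, meter and both tape rolls lie inside their outlines, and the cups still stand where they were. It took about 38 s; the meter was about 2.5° out of square at first, so I re-gripped it after the rolls were down and turned it square.

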